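# Press a badge and hold the pressure

### The job

Make a badge on the grey bench press: first slide the die slide by its black grip all the way to the right (as seen from the robot) to its end stop, so that the die stands under the ram. Only then press the paddle of the spring-return dial on the press's right side down with the fingertips, past its first two clicks to the third and last one, and finish still holding it down there: it springs back if let go. Leave the other things on the table where they are.

Things in the scene. Friction and masses are not known exactly. Their poses are not given: they have to be found in the camera images.
- press: Grey bench badge press, fixed. Origin on the table; x to its back, y to its left, z up (yaw 0: world axes, front to the robot). mm: bed 20 thick, x -150..130, y -175..195. Head and column x >= -20, y -35..75, top 190; grey gear case x >= -30, y -125..-35, top 160. Before x = -40 only the slide's grip and the dial's paddle rise above the bed.
- slide (a joint): Die slide on the bed, in m: 0 = fully left (press +y), 0.100 = right-hand end stop (press -y), where the round die stands under the ram. Starts at 0 to 0.04, moves against about 2 N of friction, stays where it is left.
- slide_grip (a point): Top centre of the slide's black upright grip block, 24 (press x) x 20 (press y) x 42 mm high, top 72 mm above the table, on a flat aluminium tongue at the slide's front. Moves with the slide along press -y, at press x = -100 mm. Axes as the press.
- dial (a joint): Black dial on the press's right side, level axle along press y, rad: 0 = rest (paddle 0.48 rad above level), grows as the paddle goes down. Clicks at 0.32, 0.64, 0.96; end stop 1.00. The spring always returns it to 0 when let go. Pressing mid paddle takes about 4 to 8 N at first, about 10 N at the third click, up to about 13 N over the humps between.
- dial_pad (a point): Centre of the upper face of the dial's paddle: flat black pad 46 mm long (away from the axle) x 36 wide (press y) x 8 thick; its mid plane holds the axle, its centre is 100 mm from the axle. About 170 mm above the table at rest, 80 at the third click. Axes turn with the dial (about press -y), as the press at dial = 0.
- dial_axis (a point): Point on the dial's axle at mid paddle width, 120 mm above the table, fixed to the press, axes as the press. The dial disc about it has radius 34 mm.
- tape: roll of paper tape lying flat, outer diameter 72, hole 52, 24 high (mm), loose on the table, not part of the job. Origin: centre of its underside.
- shells: small white ceramic bowl, 84 across, 30 high (mm), loose on the table, not part of the job. Origin: centre of its underside.
- eraser: white eraser lying flat, 50 x 22 x 14 (mm), loose on the table, not part of the job. Origin: centre of its underside.
- paint_jar: white paint jar with grey lid, diameter 52, 72 high (mm), loose on the table, not part of the job. Origin: centre of its underside.
- glue: white glue bottle with grey cap, diameter 48, 110 high (mm), loose on the table, not part of the job. Origin: centre of its underside.
- pencil_cup: terracotta cup with pencils standing in it, diameter 76, cup 95 high, pencils to 180 (mm), loose on the table, not part of the job. Origin: centre of its underside.
- clay_figure: little grey-green clay figure, diameter 56, 67 high (mm), loose on the table, not part of the job. Origin: centre of its underside.
Mind the look-alikes: they are no part of the job. Leave any blue or red look-alike of the paint_jar alone. Leave any blue look-alike of the glue alone.

How it is judged:
On the way, in this order (a step that is already met when the one before it is completed fails the run):
1. the die slide is at its right-hand end stop (value of joint slide above 0.094 m), for 0.2 s.
2. the dial is pressed to its third click with the slide home (value of joint slide above 0.094 m and value of joint dial above 0.9 rad and contact force between the fingers and dial above 4 N), for 0.3 s.
At the end, for the whole second after the job is handed in: The slide is within 6 mm of its end stop (joint above 0.094 m) and the dial is at its third click (joint above 0.90 rad), held there by the fingers with more than 4 N; no loose thing bears on the dial (all of step 2 and contact force between each of tape, shells, eraser, paint_jar, glue, pencil_cup, clay_figure and dial below 0.2 N); the arm keeps its last pose, push and grip.
It fails at once if the dial is pressed past its first click (above 0.35 rad) while the slide is not home (value of joint dial above 0.35 rad and not (value of joint slide above 0.094 m)).
It fails at once if a loose thing on the table is moved by more than 30 mm or tipped over (distance of any of tape, shells, eraser, paint_jar, glue, pencil_cup, clay_figure from where it was at the start of the episode above 0.03 m or angle between any of tape, shells, eraser, paint_jar, glue, pencil_cup, clay_figure's own z axis and vertical above 0.5 rad).
It also fails if it takes over 54 s, if anything falls off the work surface, if the arm or the gripper's body presses on something with over 40 N, if the wrist force passes 120 N, or if a joint passes its speed limit or range.

### The arm

A 7-joint arm with a two-finger parallel gripper is mounted at the origin on the work surface. World frame = base frame: x ahead of the robot, y to its left, z up, the work surface at z = 0. Lengths are in m, angles in rad, forces in N, time in s.
With the tool pointing down it reaches from about 0.35 to 0.775 m from the base axis. Payload 3.1 kg.
Tool frame: the origin (TCP) lies at the very end of the fingers, on their centre line; the grasp point (between the pads) lies 19 mm behind it (arm.grip_point_offset is the distance from the TCP to the grasp point, in m); z points along the fingers, y is the direction in which the jaws open and shut (so a half turn about z gives the same grasp; the last joint's range is limited). The gripper opens to 85 mm and grips with 20 to 120 N. Pads are 22 mm wide; open, the fingers measure 114 mm over their backs; the gripper's body (76 mm by 85 mm) begins 54 mm behind the grasp point. The pads swing forward as they close: fully open they stand 13 mm farther back than shut.
Start: joints at [-1.388, 0.311, 0.014, 1.512, -0.004, 1.319, -0.027], TCP at [0.123, 0.536, 0.231] pointing down, gripper open.
Joint ranges: [-2.7, 2.7], [-0.3, 1.91], [-1.27, 1.3], [0.12, 2.57], [-1.44, 4.58], [0.2, 2.03], [-3.05, 3.05]. Speed limits (rad/s): [2.79, 2.79, 3.14, 3.14, 3.14, 3.14, 3.14].

### API

Orientations are given as a 3x3 rotation matrix whose columns are the frame's x, y, z axes.
In Python, from cell import arm gives the robot as it stands. The module is installed in compiled form; this text tells all that it offers.
- The arm moves only by the tool jog_arm, never from a script. Its argument "series" is a list of rows, each an object of numbers: "hand": the closure, from -1 (fully open) to 1 (shut), so that 0 is half open; "tx", "ty", "tz": the shift along the tool's x, y, z in cm; "spin": the turn about the tool's z in rad. In form: [{"hand": .., "tx": .., "ty": .., "tz": .., "spin": ..}, ...]. A call has exactly 10 rows; each row shifts and turns the commanded pose from where the row before left it, along the tool's axes as they then stand; what a row does not reach is not made up. A row lasts 1/12 s, in which the tool goes at most 41.7 mm and 7.16 degrees, less where a joint would pass 70% of its speed; a pose out of reach is approached as far as the arm can. A call with a gripper value outside its range is refused whole. The fingers move at their own pace and stop on an object; "squeeze" is the grip in N (left out, the last holds). Time passes only in rows, so rows that do not move let the fingers close, or fill a call up. It gives the time, the measured TCP pose, the force and the opening at its end, in the units of the state.
- arm.read_state(): the state, without advancing time (a new reading comes with each control period).
- arm.camera(name): name is "scene" or "side" or "wrist"; returns the picture (384x512x3 uint8, red, green, blue); there is no depth.
- arm.calibration(name): a dict with "mtx" (3x3 intrinsics, pixels), "world_from_camera" (4x4, takes a point from camera to world coordinates). Camera axes: x right, y down, z forward; pixel columns grow to the right and rows downward; lengths in m; the calibration is good to about 2 mm. A picture is of the moment at which its call begins: read the wrist's pose just before it. calibration takes no time and is no camera call; for the wrist camera it gives the pose at the moment of the call.
- arm.job_done(): hands the job in, once; it reports no verdict.
The state is a dict: "clock": time; "q": joint angles; "joint_vel": joint speeds; "joint_efforts": joint torques, N m; "eef_pos": TCP position; "tcp_rot": TCP orientation; "force": force on the tool from outside, world axes, zero at the start; "moment": the same for the moment, N m; "grip_width": finger opening in m.
Only numpy, scipy, OpenCV 4.12 (cv2) and the standard library are available. Lean on these libraries where they do the work, as an engineer would, in place of code of your own. Each camera call takes 0.05 s, during which the arm holds its last target. There are 200 camera calls.

## Working session

There is one attempt and no reset: what is moved stays moved. The work goes in short steps, Python scripts to look and compute and a tool call to move; the robot and the scene stay as the last step left them, time stands still between calls to the robot, and variables do not carry over. Pictures are saved under pics/ and viewed, about 8 in all and at most 12, crops included, and the job is handed in when it is done.

Besides the shell and the picture viewer there is one more tool, called after "Request:" as name([rows], argument=value, ...), one row to a line, values as JSON. jog_arm: Moves the arm, as the interface text tells. Its arguments: {"type":"object","properties":{"series":{"type":"array","items":{"type":"object","properties":{"hand":{"type":"number"},"tx":{"type":"number"},"ty":{"type":"number"},"tz":{"type":"number"},"spin":{"type":"number"}}}},"squeeze":{"type":"number"}},"required":["series"]}

```bash
mkdir -p pics
python3 - <<'E'
from cell import arm
import cv2,numpy as np
s=arm.read_state(); print(s['clock'],s['eef_pos'],np.round(s['tcp_rot'],3).tolist(),s['grip_width'])
for n in("scene","side"):
    im=arm.camera(n); cv2.imwrite(f"pics/{n}0.png",im[:,:,::-1]); c=arm.calibration(n)
    print(n,np.round(c['mtx'],1).tolist(),np.round(c['world_from_camera'],3).tolist())
E
```

```text
0.0 [0.12244413 0.5354699  0.23024945] [[-0.975, 0.223, -0.0], [0.223, 0.975, -0.002], [-0.0, -0.002, -1.0]] 0.08565016074619429
scene [[364.8, 0.0, 260.8], [0.0, 364.8, 198.3], [0.0, 0.0, 1.0]] [[0.148, 0.633, -0.76, 1.148], [0.989, -0.093, 0.115, -0.06], [0.002, -0.768, -0.64, 0.623], [0.0, 0.0, 0.0, 1.0]]
side [[398.5, 0.0, 254.8], [0.0, 398.5, 191.3], [0.0, 0.0, 1.0]] [[0.901, -0.312, 0.301, 0.271], [-0.433, -0.645, 0.63, -0.523], [-0.002, -0.698, -0.716, 0.776], [0.0, 0.0, 0.0, 1.0]]
```

View pics/scene0.png

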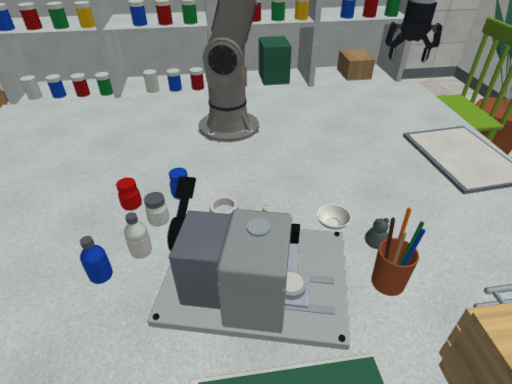

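View pics/side0.png

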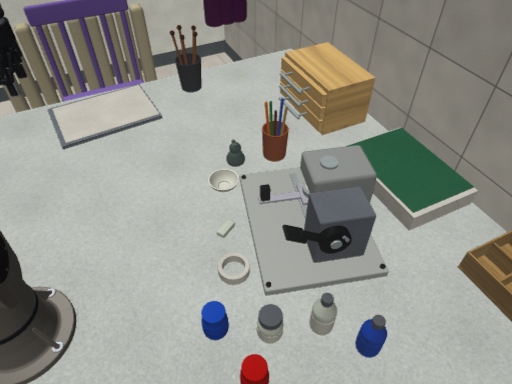

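Side view: the black grip is at (265,191), the dial paddle at (294,234), the dial disc at (335,240) and the bed's corner dots at (244,177), (268,284), (383,266). Things that could be taken for the grip: the paddle, the corner dots and the clay figure (236,153). The grip is the upright black block on the tongue, so I'm choosing (265,191). I'll measure it and check it in a close crop.

```bash
cat > h.py <<'E'
import cv2,numpy as np
from cell import arm
def ray(n,p):
    c=arm.calibration(n);T=c['world_from_camera']
    d=T[:3,:3]@np.linalg.inv(c['mtx'])@np.array([p[0],p[1],1.]);return T[:3,3],d/np.linalg.norm(d)
def plane(n,p,z):
    o,d=ray(n,p);return o+d*(z-o[2])/d[2]
def two(p,q,n='side',m='scene'):
    o,d=ray(n,p);O,D=ray(m,q)
    a=np.linalg.lstsq(np.c_[d,-D],O-o,rcond=None)[0];A=o+a[0]*d;B=O+a[1]*D
    return (A+B)/2,np.linalg.norm(A-B)
def proj(n,P):
    c=arm.calibration(n);T=np.linalg.inv(c['world_from_camera']);x=c['mtx']@(T[:3,:3]@P+T[:3,3]);return x[:2]/x[2]
E
python3 - <<'E'
from h import *
for n,(a,b,w,h) in dict(side=(225,165,170,135),scene=(140,165,220,175)).items():
    im=cv2.imread(f"pics/{n}0.png")
    m=(im.max(2)<45).astype(np.uint8)
    k,l,st,ce=cv2.connectedComponentsWithStats(m)
    for i in range(1,k):
        x,y=ce[i]
        if a<x<a+w and b<y<b+h and st[i,4]>6: print(n,ce[i].round(1),st[i],plane(n,ce[i],.02).round(4))
S=cv2.imread("pics/side0.png")[160:300,225:395];C=cv2.imread("pics/scene0.png")[165:345,140:360]
S=cv2.resize(S,(510,420)[::1],interpolation=3)[:, :400];C=cv2.resize(C,(400,327))
S=cv2.resize(cv2.imread("pics/side0.png")[170:290,235:355],(400,400),interpolation=2)
C=cv2.resize(cv2.imread("pics/scene0.png")[170:290,160:280],(400,400),interpolation=2)
cv2.imwrite("pics/c1.png",np.hstack([S,C]))
E
```

```text
side [265.  192.1] [261 185   9  15 128] [0.6116 0.128  0.02  ]
side [319.5 236.7] [ 283  225   69   29 1003] [ 0.6622 -0.061   0.02  ]
side [382.3 265.8] [381 264   4   4  12] [ 0.7451 -0.1917  0.02  ]
side [268.5 283.7] [267 282   4   4  14] [ 0.4945 -0.1218  0.02  ]
scene [180.6 206.7] [168 177  27  73 749] [ 0.436 -0.156  0.02 ]
scene [294.6 233. ] [291 224   9  19 141] [0.5686 0.1069 0.02  ]
scene [336.5 233.5] [335 232   4   4  12] [0.5843 0.2025 0.02  ]
scene [155.8 316.1] [153 314   6   5  23] [ 0.7427 -0.1956  0.02  ]
scene [341.4 337.7] [339 335   6   6  29] [0.8349 0.1323 0.02  ]
```

View pics/c1.png

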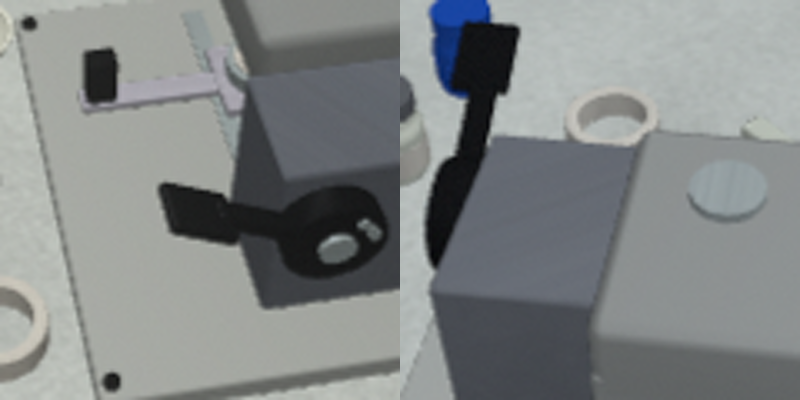

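Crop: the grip is a black upright block on the tongue, well clear of the paddle. The dial paddle is on the right, with its centre at side (295,234) and scene (185,188).

Run:
```python
from h import *
d=np.array([plane('side',(268.5,283.7),.02),plane('scene',(336.5,233.5),.02),(plane('side',(382.3,265.8),.02)+plane('scene',(155.8,316.1),.02))/2,plane('scene',(341.4,337.7),.02)])[:,:2]
v=d[1]-d[0]+d[3]-d[2]; yaw=np.arctan2(-v[0],v[1]); u=d[2]-d[0]+d[3]-d[1]; print('yaw',yaw,np.arctan2(u[1],u[0]))
c,s=np.cos(yaw),np.sin(yaw);R=np.array([[c,-s],[s,c]]);o=d.mean(0)-R@[-.01,.01];print('origin',o)
for nm,p,q in (('grip',(265,192.1),(294.6,233)),('pad',(295,234),(185.2,188))):
    P,e=two(p,q);print(nm,P.round(4),'gap',e.round(4),'press',(R.T@(P[:2]-o)).round(4))
print('disc face hub side', plane('side',(336,244),.12), R.T@(plane('side',(336,244),.12)[:2]-o))
for nm,p,z in(('tape',(233,268),.012),('eraser',(226,229),.014),('shells',(223,181),.02),('bluejar',(214,320),.04),('jar',(270,322),.04),('glue',(323,313),.06)):
    P=plane('side',p,z);print(nm,P.round(3),(R.T@(P[:2]-o)).round(3))
```

```text
yaw -0.27118780052429514 -0.2772679555055232
origin [ 0.67135452 -0.00749872]
grip [0.5977 0.0995 0.0514] gap 0.0026 press [-0.0996  0.0833]
pad [ 0.5484 -0.1239  0.1643] gap 0.0023 press [-0.0872 -0.1451]
disc face hub side [ 0.63065612 -0.15240728  0.12      ] [-0.00039348 -0.15051476]
tape [ 0.443 -0.047  0.012] [-0.209 -0.099]
eraser [0.472 0.062 0.014] [-0.211  0.014]
shells [0.528 0.215 0.02 ] [-0.198  0.176]
bluejar [ 0.355 -0.158  0.04 ] [-0.264 -0.23 ]
jar [ 0.452 -0.21   0.04 ] [-0.157 -0.253]
glue [ 0.548 -0.246  0.06 ] [-0.055 -0.263]
```

Measured: press origin (0.671,-0.0075) with yaw ≈ -0.274, grip at press (-0.10, 0.083) and z 0.051, paddle at press (-0.087,-0.145) and z 0.165. These match the given sizes. I'll turn the tool so its x is press -x and its y is press +y, shut the fingers, and go to the left of the grip.

Request:
jog_arm([
  {"hand": 1,"spin": 0.05},
  {"hand": 1,"tx": -3.2,"ty": -1.4},
  {"hand": 1,"tx": -3.2,"ty": -1.4},
  {"hand": 1,"tx": -3.2,"ty": -1.4},
  {"hand": 1,"tx": -3.2,"ty": -1.4},
  {"hand": 1,"tx": -3.2,"ty": -1.4},
  {"hand": 1,"tx": -3.2,"ty": -1.4},
  {"hand": 1,"tx": -3.2,"ty": -1.4},
  {"hand": 1,"tx": -3.2,"ty": -1.4},
  {"hand": 1,"tx": -3.2,"ty": -1.4},
], squeeze=40)

```text
schema error: expected keys hand, tx, ty, tz, spin
```

Request:
jog_arm([
  {"hand": 1,"tx": -3.2,"ty": -1.4},
  {"hand": 1,"tx": -3.2,"ty": -1.4},
  {"hand": 1,"tx": -3.2,"ty": -1.4},
  {"hand": 1,"tx": -3.2,"ty": -1.4},
  {"hand": 1,"tx": -3.2,"ty": -1.4},
  {"hand": 1,"tx": -3.2,"ty": -1.4},
  {"hand": 1,"tx": -3.2,"ty": -1.4},
  {"hand": 1,"tx": -3.2,"ty": -1.2},
  {"hand": 1,"tx": -3.0,"ty": -1.2},
  {"hand": 1},
])

```text
schema error: expected keys hand, tx, ty, tz, spin
```

```bash
cat >> h.py <<'E'
yaw=-.274;c_,s_=np.cos(yaw),np.sin(yaw);R=np.array([[c_,-s_],[s_,c_]]);O=np.array([.6714,-.0075])
def tp(P): return np.r_[R.T@(np.array(P)[:2]-O),P[2]].round(4)
def st():
    s=arm.read_state();f=s['force'];T=s['tcp_rot']
    print('t',round(s['clock'],2),'press',tp(s['eef_pos']),'F',np.r_[R.T@f[:2],f[2]].round(1),'w',round(s['grip_width'],4),'toolx in press',(R.T@T[:2,0]).round(3),'z',T[:,2].round(3))
E
python3 -c "
from h import *
st()
a=arm.camera('side');b=arm.camera('wrist')
cv2.imwrite('pics/p2.png',np.hstack([cv2.resize(a[100:340,150:450],(400,320)),cv2.resize(b,(400,320))])[:,:,::-1])"
```

```text
t 0.1 press [-0.6754  0.3742  0.2303] F [-0.5 -0.5  0.6] w 0.0854 toolx in press [-0.999 -0.049] z [-0.    -0.002 -1.   ]
```

View pics/p2.png

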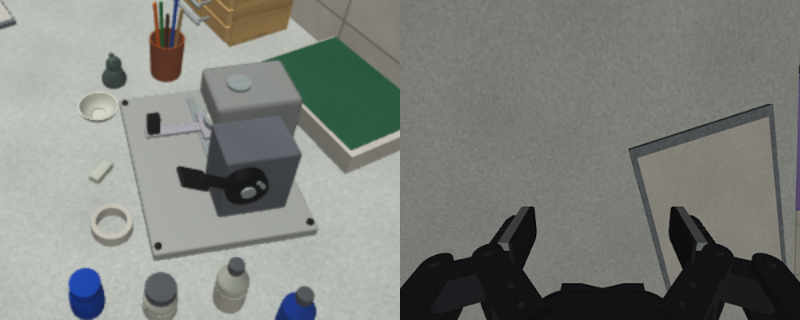

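Both calls were refused because every row needs all five keys, so the arm hasn't moved. The picture shows the same scene from the start pose. Repeating with full rows.

Request:
jog_arm([
  {"hand": 1,"tx": 0,"ty": 0,"tz": 0,"spin": 0.05},
  {"hand": 1,"tx": -3.2,"ty": -1.4,"tz": 0,"spin": 0},
  {"hand": 1,"tx": -3.2,"ty": -1.4,"tz": 0,"spin": 0},
  {"hand": 1,"tx": -3.2,"ty": -1.4,"tz": 0,"spin": 0},
  {"hand": 1,"tx": -3.2,"ty": -1.4,"tz": 0,"spin": 0},
  {"hand": 1,"tx": -3.2,"ty": -1.4,"tz": 0,"spin": 0},
  {"hand": 1,"tx": -3.2,"ty": -1.4,"tz": 0,"spin": 0},
  {"hand": 1,"tx": -3.2,"ty": -1.4,"tz": 0,"spin": 0},
  {"hand": 1,"tx": -3.2,"ty": -1.4,"tz": 0,"spin": 0},
  {"hand": 1,"tx": -3.2,"ty": -1.4,"tz": 0,"spin": 0},
], squeeze=40)

```text
clock: 1.03
eef_pos: [0.3665, 0.3354, 0.2313]
tcp_rot: [[-0.963, 0.271, -0.0], [0.271, 0.963, 0.0], [0.0, 0.0, -1.0]]
force: [0.6, 0.9, -0.7]
grip_width: -0.0
```

```bash
python3 -c "
from h import *
st()"
```

```text
t 1.03 press [-0.3863  0.2476  0.2313] F [ 0.3  1.1 -0.7] w -0.0 toolx in press [-1.     0.001] z [-0.  0. -1.]
```

Request:
jog_arm([
  {"hand": 1,"tx": -3.2,"ty": -1.4,"tz": 0,"spin": 0},
  {"hand": 1,"tx": -3.2,"ty": -1.4,"tz": 0,"spin": 0},
  {"hand": 1,"tx": -3.2,"ty": -1.4,"tz": 0,"spin": 0},
  {"hand": 1,"tx": -3.2,"ty": -1.4,"tz": 0,"spin": 0},
  {"hand": 1,"tx": -3.2,"ty": -1.4,"tz": 0,"spin": 0},
  {"hand": 1,"tx": -3.2,"ty": -1.4,"tz": 0,"spin": 0},
  {"hand": 1,"tx": -3.2,"ty": -1.4,"tz": 0,"spin": 0},
  {"hand": 1,"tx": -3.2,"ty": -1.3,"tz": 0,"spin": 0},
  {"hand": 1,"tx": -3.0,"ty": -1.2,"tz": 0,"spin": 0},
  {"hand": 1,"tx": 0,"ty": 0,"tz": 2.5,"spin": 0},
])

```text
clock: 1.87
eef_pos: [0.6159, 0.1325, 0.2107]
tcp_rot: [[-0.96, 0.281, 0.015], [0.281, 0.96, -0.005], [-0.016, -0.0, -1.0]]
force: [1.3, -1.1, 1.6]
grip_width: 0.0002
```

```bash
python3 -c "
from h import *
st()
a=arm.camera('side');b=arm.camera('wrist')
cv2.imwrite('pics/p3.png',np.hstack([cv2.resize(a[100:340,150:450],(400,320)),cv2.resize(b,(400,320))])[:,:,::-1])"
```

```text
t 1.87 press [-0.0913  0.1197  0.2107] F [ 1.6 -0.7  1.6] w 0.0002 toolx in press [-1.     0.011] z [ 0.015 -0.005 -1.   ]
```

View pics/p3.png

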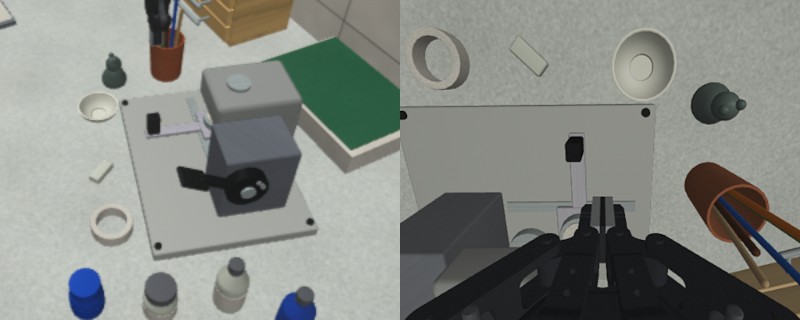

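Picture: the grip is at wrist crop (575,148), with the fingertips to its left (robot's view) and clear of the press. Going down.

Request:
jog_arm([
  {"hand": 1,"tx": 0,"ty": 0.3,"tz": 0,"spin": 0},
  {"hand": 1,"tx": 0,"ty": 0,"tz": 0,"spin": 0},
  {"hand": 1,"tx": 0,"ty": 0,"tz": 2.5,"spin": 0},
  {"hand": 1,"tx": 0,"ty": 0,"tz": 2.5,"spin": 0},
  {"hand": 1,"tx": 0,"ty": 0,"tz": 2.5,"spin": 0},
  {"hand": 1,"tx": 0,"ty": 0,"tz": 2.0,"spin": 0},
  {"hand": 1,"tx": 0,"ty": 0,"tz": 2.0,"spin": 0},
  {"hand": 1,"tx": 0,"ty": 0,"tz": 1.5,"spin": 0},
  {"hand": 1,"tx": 0,"ty": 0,"tz": 0,"spin": 0},
  {"hand": 1,"tx": 0,"ty": 0,"tz": 0,"spin": 0},
])

```text
clock: 2.8
eef_pos: [0.608, 0.1453, 0.0769]
tcp_rot: [[-0.963, 0.269, -0.0], [0.269, 0.963, 0.001], [0.0, 0.001, -1.0]]
force: [0.6, -0.2, 0.5]
grip_width: -0.0002
```

```bash
python3 -c "
from h import *
st()
a=arm.camera('side');b=arm.camera('wrist')
cv2.imwrite('pics/p4.png',np.hstack([cv2.resize(a[130:250,200:350],(400,320)),cv2.resize(b,(400,320))])[:,:,::-1])"
```

```text
t 2.8 press [-0.1024  0.13    0.0769] F [ 0.7 -0.   0.5] w -0.0002 toolx in press [-1.    -0.002] z [-0.     0.001 -1.   ]
```

View pics/p4.png

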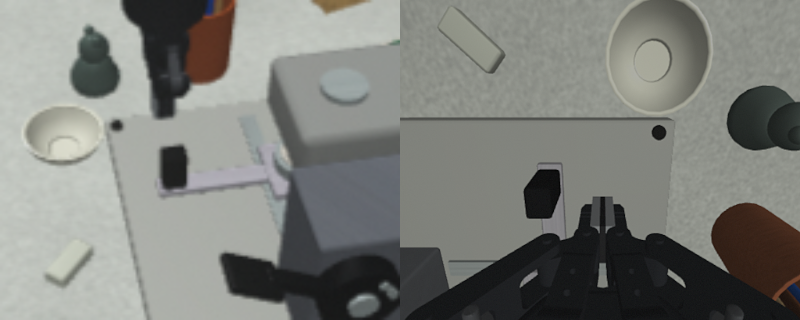

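The fingertips stand just left of the grip and clear of everything. Down 3.8 cm, then start pushing right.

Request:
jog_arm([
  {"hand": 1,"tx": 0,"ty": 0,"tz": 2.0,"spin": 0},
  {"hand": 1,"tx": 0,"ty": 0,"tz": 1.8,"spin": 0},
  {"hand": 1,"tx": 0,"ty": 0,"tz": 0,"spin": 0},
  {"hand": 1,"tx": 0,"ty": -1,"tz": 0,"spin": 0},
  {"hand": 1,"tx": 0,"ty": -1,"tz": 0,"spin": 0},
  {"hand": 1,"tx": 0,"ty": -1,"tz": 0,"spin": 0},
  {"hand": 1,"tx": 0,"ty": -1,"tz": 0,"spin": 0},
  {"hand": 1,"tx": 0,"ty": -1,"tz": 0,"spin": 0},
  {"hand": 1,"tx": 0,"ty": -1,"tz": 0,"spin": 0},
  {"hand": 1,"tx": 0,"ty": 0,"tz": 0,"spin": 0},
])

```text
clock: 3.73
eef_pos: [0.5921, 0.0817, 0.0392]
tcp_rot: [[-0.961, 0.275, 0.001], [0.275, 0.961, -0.002], [-0.002, -0.002, -1.0]]
force: [-0.5, -0.5, 1.0]
grip_width: 0.0004
```

```bash
python3 -c "
from h import *
st()"
```

```text
t 3.73 press [-0.1005  0.0644  0.0392] F [-0.3 -0.6  1. ] w 0.0004 toolx in press [-1.     0.005] z [ 0.001 -0.002 -1.   ]
```

Request:
jog_arm([
  {"hand": 1,"tx": 0,"ty": -0.5,"tz": 0,"spin": 0},
  {"hand": 1,"tx": 0,"ty": -0.5,"tz": 0,"spin": 0},
  {"hand": 1,"tx": 0,"ty": -0.5,"tz": 0,"spin": 0},
  {"hand": 1,"tx": 0,"ty": -0.3,"tz": 0,"spin": 0},
  {"hand": 1,"tx": 0,"ty": -0.3,"tz": 0,"spin": 0},
  {"hand": 1,"tx": 0,"ty": -0.3,"tz": 0,"spin": 0},
  {"hand": 1,"tx": 0,"ty": -0.3,"tz": 0,"spin": 0},
  {"hand": 1,"tx": 0,"ty": -0.3,"tz": 0,"spin": 0},
  {"hand": 1,"tx": 0,"ty": 0,"tz": 0,"spin": 0},
  {"hand": 1,"tx": 0,"ty": 0,"tz": 0,"spin": 0},
])

```text
clock: 4.57
eef_pos: [0.5854, 0.0616, 0.0385]
tcp_rot: [[-0.963, 0.268, 0.003], [0.268, 0.963, 0.005], [-0.002, 0.006, -1.0]]
force: [5.1, 6.9, -0.2]
grip_width: -0.0
```

```bash
python3 -c "
from h import *
st()
a=arm.camera('side');b=arm.camera('wrist')
cv2.imwrite('pics/p5.png',np.hstack([cv2.resize(a[130:250,200:350],(400,320)),cv2.resize(b,(400,320))])[:,:,::-1])"
```

```text
t 4.57 press [-0.1015  0.0433  0.0385] F [ 3.   8.  -0.2] w -0.0 toolx in press [-1.    -0.002] z [ 0.003  0.005 -1.   ]
```

View pics/p5.png

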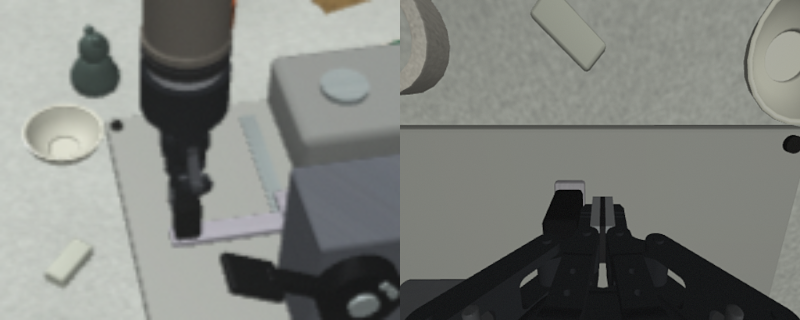

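The push force has risen to 8 N with the grip at y ≈ 0.020, which is the ram's centre line. That fits the end stop (start ≈ 0.036). Pushing a little more to confirm.

Request:
jog_arm([
  {"hand": 1,"tx": 0,"ty": -0.4,"tz": 0,"spin": 0},
  {"hand": 1,"tx": 0,"ty": -0.4,"tz": 0,"spin": 0},
  {"hand": 1,"tx": 0,"ty": 0,"tz": 0,"spin": 0},
  {"hand": 1,"tx": 0,"ty": 0,"tz": 0,"spin": 0},
  {"hand": 1,"tx": 0,"ty": 0,"tz": 0,"spin": 0},
  {"hand": 1,"tx": 0,"ty": 0,"tz": 0,"spin": 0},
  {"hand": 1,"tx": 0,"ty": 0,"tz": 0,"spin": 0},
  {"hand": 1,"tx": 0,"ty": 0,"tz": 0,"spin": 0},
  {"hand": 1,"tx": 0,"ty": 0,"tz": 0,"spin": 0},
  {"hand": 1,"tx": 0,"ty": 0,"tz": 0,"spin": 0},
])

```text
clock: 5.5
eef_pos: [0.5854, 0.0616, 0.0387]
tcp_rot: [[-0.965, 0.263, 0.008], [0.264, 0.965, 0.014], [-0.004, 0.015, -1.0]]
force: [8.7, 15.9, -4.5]
grip_width: -0.0
```

```bash
python3 -c "
from h import *
st()"
```

```text
t 5.5 press [-0.1015  0.0433  0.0387] F [ 4.1 17.7 -4.5] w -0.0 toolx in press [-1.    -0.007] z [ 0.008  0.014 -1.   ]
```

It doesn't move under 18 N, so the slide is at its end stop. Backing off, going up and crossing over the paddle.

Request:
jog_arm([
  {"hand": 1,"tx": 0,"ty": 1.5,"tz": 0,"spin": 0},
  {"hand": 1,"tx": 0,"ty": 1.5,"tz": 0,"spin": 0},
  {"hand": 1,"tx": 0,"ty": 1.0,"tz": 0,"spin": 0},
  {"hand": 1,"tx": 0,"ty": 0,"tz": 0,"spin": 0},
  {"hand": 1,"tx": 0,"ty": 0,"tz": -3.5,"spin": 0},
  {"hand": 1,"tx": 0,"ty": 0,"tz": -3.5,"spin": 0},
  {"hand": 1,"tx": 0,"ty": 0,"tz": -3.5,"spin": 0},
  {"hand": 1,"tx": 0,"ty": 0,"tz": -3.5,"spin": 0},
  {"hand": 1,"tx": 0,"ty": 0,"tz": -3.5,"spin": 0},
  {"hand": 1,"tx": 0,"ty": 0,"tz": -3.0,"spin": 0},
])

```text
clock: 6.33
eef_pos: [0.5924, 0.0856, 0.2457]
tcp_rot: [[-0.962, 0.274, 0.001], [0.274, 0.962, -0.002], [-0.001, -0.001, -1.0]]
force: [0.5, -0.1, -0.7]
grip_width: 0.0
```

```bash
python3 -c "
from h import *
st()
a=arm.camera('side')
cv2.imwrite('pics/p6.png',cv2.resize(a[150:300,220:400],(720,600),interpolation=2)[:,:,::-1])"
```

```text
t 6.33 press [-0.1013  0.0683  0.2457] F [ 0.5 -0.  -0.7] w 0.0 toolx in press [-1.     0.003] z [ 0.001 -0.002 -1.   ]
```

View pics/p6.png

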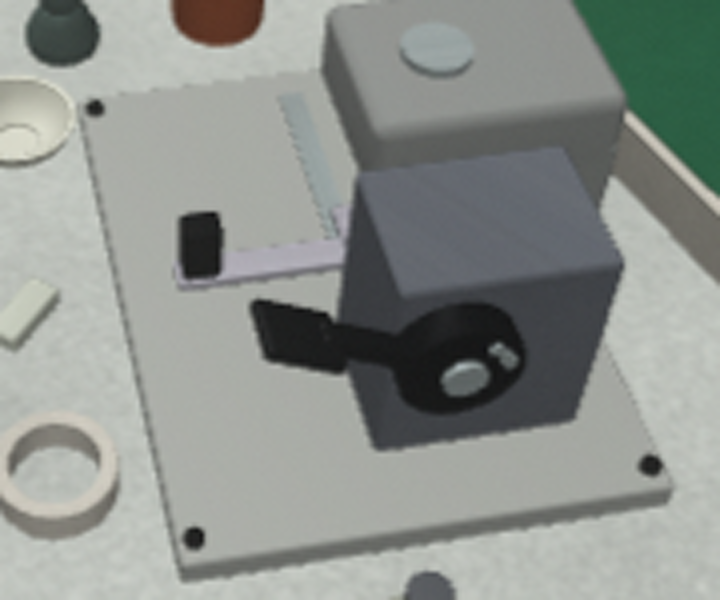

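The slide stayed (grip at side (270,211)) and the paddle is at rest at (294,234). Moving above the paddle.

Request:
jog_arm([
  {"hand": 1,"tx": -0.4,"ty": -3,"tz": 0,"spin": 0},
  {"hand": 1,"tx": 0,"ty": -3,"tz": 0,"spin": 0},
  {"hand": 1,"tx": 0,"ty": -3,"tz": 0,"spin": 0},
  {"hand": 1,"tx": 0,"ty": -3,"tz": 0,"spin": 0},
  {"hand": 1,"tx": 0,"ty": -3,"tz": 0,"spin": 0},
  {"hand": 1,"tx": 0,"ty": -3,"tz": 0,"spin": 0},
  {"hand": 1,"tx": 0,"ty": -2,"tz": 0,"spin": 0},
  {"hand": 1,"tx": 0,"ty": -1.3,"tz": 0,"spin": 0},
  {"hand": 1,"tx": 0,"ty": 0,"tz": 2.5,"spin": 0},
  {"hand": 1,"tx": 0,"ty": 0,"tz": 1.5,"spin": 0},
])

```text
clock: 7.22
eef_pos: [0.5376, -0.1202, 0.2023]
tcp_rot: [[-0.961, 0.275, -0.001], [0.275, 0.961, -0.0], [0.001, -0.001, -1.0]]
force: [-0.4, 0.9, -0.5]
grip_width: 0.0003
```

```bash
python3 -c "
from h import *
print('grip now',tp(plane('side',(270.2,211.2),.051)))
st()
a=arm.camera('side');b=arm.camera('wrist');st()
cv2.imwrite('pics/p7.png',np.hstack([cv2.resize(a[130:310,210:435],(400,320)),cv2.resize(b,(400,320))])[:,:,::-1])"
```

```text
grip now [-0.1003  0.0194  0.051 ]
t 7.22 press [-0.0983 -0.1447  0.2023] F [-0.6  0.8 -0.5] w 0.0003 toolx in press [-1.     0.004] z [-0.001 -0.    -1.   ]
t 7.32 press [-0.1005 -0.1427  0.2001] F [-1.3 -0.1 -0.3] w 0.0004 toolx in press [-1.     0.001] z [-0.007  0.001 -1.   ]
```

View pics/p7.png

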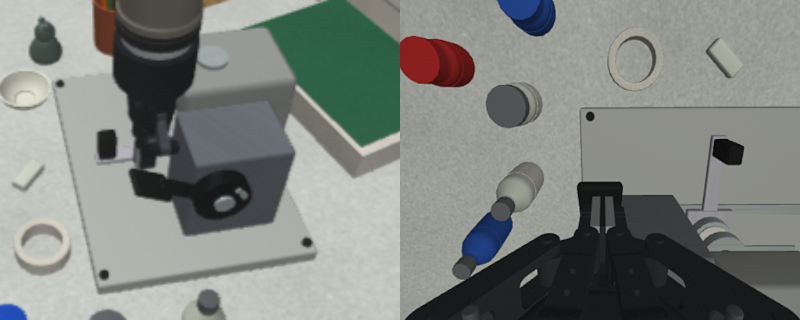

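The fingertips are centred on the paddle, which shows at (600,188) in the wrist half. Pressing down.

Request:
jog_arm([
  {"hand": 1,"tx": -0.2,"ty": 0,"tz": 1,"spin": 0},
  {"hand": 1,"tx": 0,"ty": 0,"tz": 1,"spin": 0},
  {"hand": 1,"tx": 0,"ty": 0,"tz": 1,"spin": 0},
  {"hand": 1,"tx": 0,"ty": 0,"tz": 1,"spin": 0},
  {"hand": 1,"tx": 0,"ty": 0,"tz": 1,"spin": 0},
  {"hand": 1,"tx": 0,"ty": 0,"tz": 1,"spin": 0},
  {"hand": 1,"tx": 0,"ty": 0,"tz": 1,"spin": 0},
  {"hand": 1,"tx": 0,"ty": 0,"tz": 1,"spin": 0},
  {"hand": 1,"tx": 0,"ty": 0,"tz": 0,"spin": 0},
  {"hand": 1,"tx": 0,"ty": 0,"tz": 0,"spin": 0},
])

```text
clock: 8.15
eef_pos: [0.5386, -0.118, 0.1231]
tcp_rot: [[-0.963, 0.271, -0.005], [0.271, 0.963, 0.002], [0.005, 0.0, -1.0]]
force: [-5.6, 2.6, 7.9]
grip_width: 0.0002
```

```bash
python3 -c "
from h import *
st()"
```

```text
t 8.15 press [-0.0979 -0.1423  0.1231] F [-6.1  1.   7.9] w 0.0002 toolx in press [-1.  0.] z [-0.005  0.002 -1.   ]
```

Request:
jog_arm([
  {"hand": 1,"tx": 0,"ty": 0,"tz": 0.8,"spin": 0},
  {"hand": 1,"tx": 0,"ty": 0,"tz": 0.8,"spin": 0},
  {"hand": 1,"tx": 0,"ty": 0,"tz": 0.8,"spin": 0},
  {"hand": 1,"tx": 0,"ty": 0,"tz": 0.7,"spin": 0},
  {"hand": 1,"tx": 0,"ty": 0,"tz": 0.7,"spin": 0},
  {"hand": 1,"tx": 0,"ty": 0,"tz": 0.5,"spin": 0},
  {"hand": 1,"tx": 0,"ty": 0,"tz": 0.4,"spin": 0},
  {"hand": 1,"tx": 0,"ty": 0,"tz": 0.2,"spin": 0},
  {"hand": 1,"tx": 0,"ty": 0,"tz": 0,"spin": 0},
  {"hand": 1,"tx": 0,"ty": 0,"tz": 0,"spin": 0},
])

```text
clock: 8.98
eef_pos: [0.5458, -0.1201, 0.0785]
tcp_rot: [[-0.963, 0.271, 0.012], [0.271, 0.963, -0.002], [-0.012, 0.001, -1.0]]
force: [0.3, -0.3, 13.2]
grip_width: -0.0001
```

```bash
python3 -c "
from h import *
st()"
```

```text
t 8.98 press [-0.0904 -0.1423  0.0785] F [ 0.3 -0.2 13.2] w -0.0001 toolx in press [-1.  0.] z [ 0.012 -0.002 -1.   ]
```

At z 0.0785 with 13 N, the geometry puts the dial at about 1.0, which is the end stop. Pressing slightly more as margin, then checking that it's steady.

Request:
jog_arm([
  {"hand": 1,"tx": 0,"ty": 0,"tz": 0.3,"spin": 0},
  {"hand": 1,"tx": 0,"ty": 0,"tz": 0.2,"spin": 0},
  {"hand": 1,"tx": 0,"ty": 0,"tz": 0,"spin": 0},
  {"hand": 1,"tx": 0,"ty": 0,"tz": 0,"spin": 0},
  {"hand": 1,"tx": 0,"ty": 0,"tz": 0,"spin": 0},
  {"hand": 1,"tx": 0,"ty": 0,"tz": 0,"spin": 0},
  {"hand": 1,"tx": 0,"ty": 0,"tz": 0,"spin": 0},
  {"hand": 1,"tx": 0,"ty": 0,"tz": 0,"spin": 0},
  {"hand": 1,"tx": 0,"ty": 0,"tz": 0,"spin": 0},
  {"hand": 1,"tx": 0,"ty": 0,"tz": 0,"spin": 0},
])

```text
clock: 9.82
eef_pos: [0.5465, -0.1203, 0.077]
tcp_rot: [[-0.962, 0.271, 0.014], [0.271, 0.963, -0.002], [-0.014, 0.002, -1.0]]
force: [-4.8, 2.0, 31.3]
grip_width: -0.0005
```

```bash
python3 -c "
from h import *
st()
a=arm.camera('side');b=arm.camera('wrist');st()
cv2.imwrite('pics/p8.png',np.hstack([cv2.resize(a[130:310,210:435],(400,320)),cv2.resize(b,(400,320))])[:,:,::-1])"
```

```text
t 9.82 press [-0.0897 -0.1424  0.077 ] F [-5.2  0.7 31.3] w -0.0005 toolx in press [-1.  0.] z [ 0.014 -0.002 -1.   ]
t 9.92 press [-0.0897 -0.1424  0.077 ] F [-5.5 -0.7 29.8] w -0.0002 toolx in press [-1.  0.] z [ 0.014 -0.002 -1.   ]
```

View pics/p8.png

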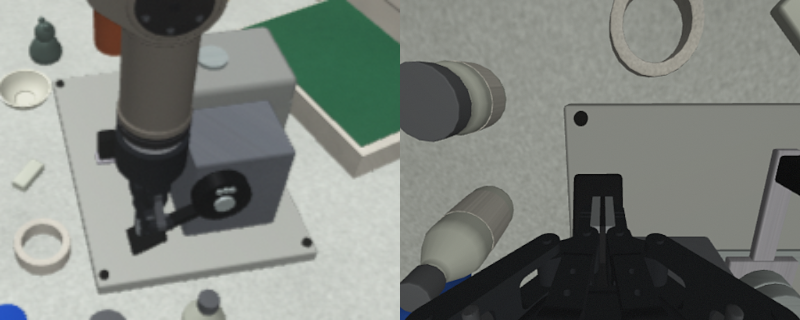

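The paddle is fully down, the slide's grip hasn't moved, and the loose things are undisturbed. At 30 N the dial is hard on its stop, so I'll ease the push slightly and hand in.

Request:
jog_arm([
  {"hand": 1,"tx": 0,"ty": 0,"tz": -0.2,"spin": 0},
  {"hand": 1,"tx": 0,"ty": 0,"tz": 0,"spin": 0},
  {"hand": 1,"tx": 0,"ty": 0,"tz": 0,"spin": 0},
  {"hand": 1,"tx": 0,"ty": 0,"tz": 0,"spin": 0},
  {"hand": 1,"tx": 0,"ty": 0,"tz": 0,"spin": 0},
  {"hand": 1,"tx": 0,"ty": 0,"tz": 0,"spin": 0},
  {"hand": 1,"tx": 0,"ty": 0,"tz": 0,"spin": 0},
  {"hand": 1,"tx": 0,"ty": 0,"tz": 0,"spin": 0},
  {"hand": 1,"tx": 0,"ty": 0,"tz": 0,"spin": 0},
  {"hand": 1,"tx": 0,"ty": 0,"tz": 0,"spin": 0},
])

```text
clock: 10.75
eef_pos: [0.5464, -0.1202, 0.0773]
tcp_rot: [[-0.963, 0.271, 0.014], [0.271, 0.963, -0.002], [-0.014, 0.002, -1.0]]
force: [-2.2, -0.1, 21.3]
grip_width: -0.0
```

```bash
python3 -c "
from h import *
st()
s=arm.read_state()
if s['eef_pos'][2]<.0795 and s['force'][2]>14: print('done',arm.job_done())
st()"
```

```text
t 10.75 press [-0.0898 -0.1423  0.0773] F [-2.1 -0.7 21.3] w -0.0 toolx in press [-1.  0.] z [ 0.014 -0.002 -1.   ]
the job is handed in; nothing more can be done
done None
the job is handed in; nothing more can be done
```

I slid the die slide to its right-hand end stop, then pressed the dial's paddle down past its third click. I handed the job in at about 10.8 s with the fingers still holding the paddle down; no verdict was reported.

- **Slide:** it didn't move under an 18 N push. Afterwards the camera put the grip at press y ≈ 0.019 m, on the ram's centre line, and it was still there in the last picture.
- **Dial:** it was held with about 21 N at a fingertip height of 0.077 m. By the geometry that is about 1.0 rad, the end stop, and pushing harder hardly moved it.
- **Other things on the table:** the loose things in view looked undisturbed in the last picture. I didn't measure them again.
- **Refused calls:** my first two move calls were refused because the rows lacked some keys; nothing moved. No check failed or disagreed.

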